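# Swing the slide tray to the blue station

### The arm

A 7-joint arm with a two-finger parallel gripper is mounted at the origin on the work surface. World frame = base frame: x ahead of the robot, y to its left, z up, the work surface at z = 0. Lengths are in mm, angles in rad, forces in N, time in s.
With the tool pointing down it reaches from about 400 to 850 mm from the base axis. Payload 10.4 kg.
Tool frame: the origin (TCP) lies on the centre line of the jaws, within the pads' length; the fingertips stand 8 mm ahead of it and the grasp point (between the pads) lies 11 mm behind it; z points along the fingers, y is the line along which they close (so a half turn about z gives the same grasp; the last joint's range is limited). The gripper opens to 87 mm and grips with 3 to 60 N. Pads are 19 mm wide; open, the fingers measure 117 mm over their backs; the gripper's body (75 mm by 190 mm) begins 51 mm behind the grasp point.
Start: joints at [1.29, 0.332, -0.065, 1.46, 0.022, 1.35, -0.088], TCP at [159.368, -604.364, 208.376] pointing down, gripper open.
Joint ranges: [-2.6, 2.6], [-0.5, 2.12], [-1.47, 1.34], [0.16, 2.42], [-1.27, 4.41], [0.06, 2.06], [-2.6, 2.6]. Speed limits (rad/s): [2.22, 2.22, 2.79, 2.79, 3.14, 3.14, 3.14].

### API

Orientations are given as a rotation vector (axis times angle).
In Python, from cell import * gives the robot as it stands.
- The arm moves only by the shell command python3 -m crank 'ROWS' [FORCE]. ROWS is text: rows parted by semicolons, each of 7 numbers parted by spaces: the opening in per cent of the stroke, from 0 (shut) to 100 (fully open), then the shift along the tool's x, y, z in m, then the turn, a rotation vector about the tool's x, y, z in rad. In form: gripper tx ty tz wx wy wz; .... A call has 1 to 12 rows; each row is the pose to reach, as a shift and turn from the pose commanded when the call began, along the tool's axes at that moment; what a row does not reach only later rows make up. A row lasts 1/10 s, in which the tool goes at most 50 mm and 8.59 degrees, less where a joint would pass 70% of its speed; a pose out of reach is approached as far as the arm can. A call with a gripper value outside its range is refused whole. The fingers move at their own pace and stop on an object; FORCE is the grip in N (left out, the last holds). Time passes only in rows, so rows that repeat a pose let the fingers close. It gives the time, the measured TCP pose, the force, the opening and the grip force at its end, in the units of the state.
- state(): the state, without advancing time (a new reading comes with each control period).
- capture(name): name is "scene" or "top" or "wrist"; returns the picture (384x512x3 uint8, red, green, blue); there is no depth.
- camera_info(name): a dict with "camera_matrix" (3x3 intrinsics, pixels), "k1" (the pictures are not rectified: a ray, as slopes to the right and down, at radius r is drawn at 1 + k1 r^2 times it, then the intrinsics apply), "rvec" (rotation vector, rad) and "tvec" (3), from world to camera coordinates, as OpenCV has them; the wrist camera has in their place "mount" (4x4, takes a point from camera to tool coordinates, whose origin is the TCP and whose axes are the flange's). Camera axes: x right, y down, z forward; pixel columns grow to the right and rows downward; lengths in mm; the calibration is good to about 2 mm. A picture is of the moment at which its call begins: read the wrist's pose just before it. camera_info takes no time and is no camera call.
- finish_job(): hands the job in; it is judged then, once.
The state is a dict: "time_s": time; "q": joint angles; "dq": joint speeds; "joint_torque": joint torques, N m; "eef_pos": TCP position; "tool_rot": TCP orientation; "ft_force": force on the tool from outside, world axes, zero at the start; "moment": the same for the moment, N m; "gripper_width": finger opening in mm; "finger_force": force on a finger pad.
Only numpy, scipy, OpenCV 4.12 (cv2) and the standard library are available. Lean on these libraries where they do the work, as an engineer would, in place of code of your own. Each camera call takes 0.05 s, during which the arm holds its last target. There are 200 camera calls.

### The job

The aluminium slide tray is pinned to the bench at one corner. Push its free end round, so that it swings on the pin until the tip of its red pointer rests over the blue disc (the microscope station), not the yellow one. Leave the amber oil bottle and the slide box where they stand.

Things in the scene. Friction and masses are not known exactly. Their poses are not given: they have to be found in the camera images.
- tray: Open aluminium slide tray, turning flat about a fixed 41 mm high pin. Origin: on the pin's axis at the tray's underside, 6 mm above the bench; z up. In its axes it spans x -12 to 145, y -12 to 78 mm; rim 32 mm above the bench. Red pointer on its x axis, tip at x = 170 mm. It only turns, either way, past both discs; friction (about 2 N at the far end) holds it where left, no springing back.
- blue_disc: Target: flat blue disc, 60 mm across plus a white rim, stuck on the bench, under 2 mm thick, about 170 mm from the pin, on either side of the tray, clear of it at first. Origin: its centre on the bench; its axes mean nothing. A like yellow disc (not listed) on the tray's other side is the wrong station.
- oil_bottle: Bystander: small loose amber glass bottle with a black cap, 34 mm across, 68 mm tall, standing upright to one side of the tray, some 280 mm from the pin. Origin: centre of its underside.
- slide_box: Bystander: loose closed slide box, grey below, white lid, 85 (x) x 140 (y) x 35 (z) mm, lying flat on the other side of the tray from the bottle, some 280 mm from the pin. Origin: centre of its underside.
There are look-alikes about, which are no part of the job. Leave any brown look-alike of the part that bears tray alone.

How it is judged:
By the outcome, as a careful person would: the job done as asked, in the order asked, and still so for the second after the job is handed in, with the robot touching nothing.
It also fails if it takes over 34 s, if anything falls off the work surface, if the arm or the gripper's body presses on something with over 40 N, if the wrist force passes 120 N, or if a joint passes its speed limit or range.

## Working session

There is one attempt and no reset: what is moved stays moved. The work goes in short steps, Python scripts to look and compute and a shell command to move; the robot and the scene stay as the last step left them, time stands still between calls to the robot, and variables do not carry over. Pictures are saved under pics/ and viewed, at most 10 in all, crops included, and the job is handed in when it is done.

```bash
mkdir -p pics; cat > h.py <<'E'
from cell import *
import numpy as np, cv2
def ray(name,uv,z):
    c=camera_info(name);K=np.array(c["camera_matrix"]);k1=c["k1"]
    d=cv2.undistortPoints(np.array([[uv]],float),K,np.array([k1,0,0,0,0.]))[0,0]
    R=cv2.Rodrigues(np.array(c["rvec"],float))[0];t=np.array(c["tvec"],float).ravel()
    o=-R.T@t;v=R.T@np.array([d[0],d[1],1]);return (o+v*(z-o[2])/v[2]).round(1)
E
python3 - <<'E'
from h import *
for n in("top","scene"):
    im=capture(n);cv2.imwrite(f"pics/{n}.png",im[:,:,::-1]);np.save(n+".npy",im)
s=state();print(s["eef_pos"],s["tool_rot"],s["time_s"])
E
```

```text
[ 159.26164025 -603.98723171  207.63392629] [-3.11425878e+00 -4.03723801e-01  3.49201458e-04] 0.1
```

View pics/top.png

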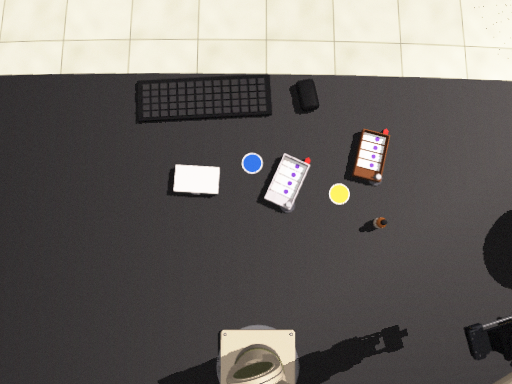

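View pics/scene.png

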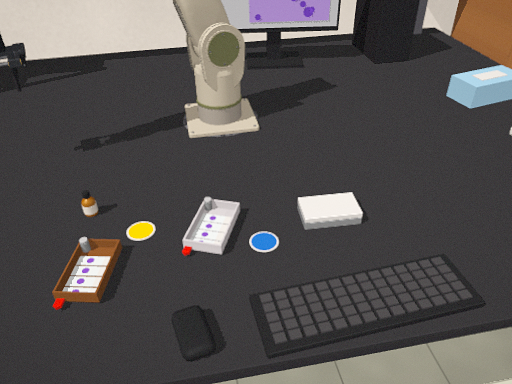

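The top view shows the aluminium tray with its pin at about (289,208) and pointer tip at about (308,161). The blue disc is at (252,163), yellow at (339,194), box at (197,180), bottle at (380,222), and the brown look-alike tray at about (371,155). The scene view agrees.

```bash
cat >> h.py <<'E'
def blob(im,name,col,roi,z):
    r,g,b=[im[:,:,i].astype(int) for i in range(3)]
    m={"red":(r>140)&(g<70)&(b<70),"blue":(b>120)&(r<80),"yellow":(r>150)&(g>130)&(b<90)}[col]
    w=np.zeros_like(m);w[roi[1]:roi[3],roi[0]:roi[2]]=1;v,u=np.nonzero(m&w)
    return ray(name,(u.mean(),v.mean()),z)
E
python3 - <<'E'
from h import *
t=np.load("top.npy");s=np.load("scene.npy")
print("red",blob(t,"top","red",(295,150,320,170),20),blob(s,"scene","red",(170,235,200,262),20))
for n,r,r2 in(("blue",(235,145,270,180),(245,225,285,255)),("yellow",(325,180,355,208),(120,215,160,245))):
    print(n,blob(t,"top",n,r,1),blob(s,"scene",n,r2,1))
for uv in((289,208),(267,200),(285,154)):print(uv,ray("top",uv,32))
print("pin scene",ray("scene",(208,200),45),"bottle",ray("top",(380,222),60),"box",ray("top",(197,180),35),"brown",ray("top",(358,180),32))
cv2.imwrite("pics/c.png",cv2.resize(t[140:225,230:350][:,:,::-1],None,fx=6,fy=6,interpolation=2))
print(cv2.Rodrigues(np.array(state()["tool_rot"]))[0].round(3))
E
```

```text
red [ 649.8 -156.3   20. ] [ 657.5 -159.2   20. ]
blue [642.2  21.2   1. ] [643.2  19.4   1. ]
yellow [nan nan nan] [ 543.3 -263.7    1. ]
(289, 208) [493.2 -95.8  32. ]
(267, 200) [518.  -26.7  32. ]
(285, 154) [665.6 -83.8  32. ]
pin scene [517.  -93.3  45. ] bottle [ 449.  -375.4   60. ] box [579.3 193.8  35. ] brown [ 583.9 -316.8   32. ]
[[ 0.967  0.255 -0.   ]
 [ 0.255 -0.967  0.001]
 [-0.    -0.001 -1.   ]]h.py:12: RuntimeWarning: Mean of empty slice.
  return ray(name,(u.mean(),v.mean()),z)
  ret = ret.dtype.type(ret / rcount)
```

View pics/c.png

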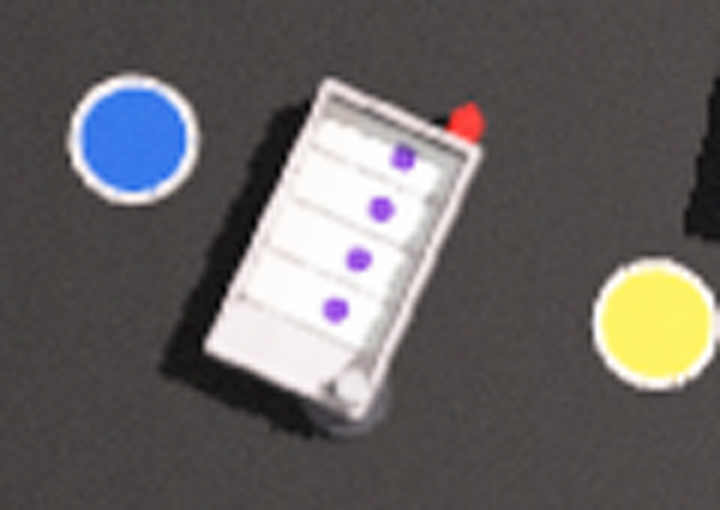

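The crop shows the tray rim corners at crop pixels (482,150), (360,418), (330,80) and (205,348), with the pin top at (352,385). The red tip is at the upper right, about (470,100).

```bash
python3 - <<'E'
from h import *
P=np.array([ray("top",(230+u/6,140+v/6),32)[:2] for u,v in((482,150),(360,418),(330,80),(205,348))])
M=np.array([(145,-12),(-12,-12),(145,78),(-12,78)],float)
p0=P.mean(0);m0=M.mean(0);U,S,V=np.linalg.svd((M-m0).T@(P-p0));R=(U@V).T
t=p0-R@m0;print("pin",t,"ang",np.degrees(np.arctan2(R[1,0],R[0,0])),"resid",(P-(M@R.T+t)).round(1).tolist())
b=np.array([642.7,20.3])-t;print("blue r",np.linalg.norm(b),"ang",np.degrees(np.arctan2(b[1],b[0])),"pinray",ray("top",(288.7,204.2),41))
th=np.arctan2(R[1,0],R[0,0]);tb=np.arctan2(b[1],b[0])
for a in np.linspace(th,tb,7):
    Q=np.array([[np.cos(a),-np.sin(a)],[np.sin(a),np.cos(a)]]);print(np.degrees(a).round(1),(Q@[120,-12]+t).round(1),(Q@[120,-50]+t).round(1))
E
```

```text
pin [503.49766394 -93.54419346] ang -24.621562931922902 resid [[0.5, 0.4], [0.4, 0.6], [-0.0, -0.9], [-0.9, -0.1]]
blue r 179.82711349661216 ang 39.27741569437194 pinray [504.4 -94.   41. ]
-24.6 [ 607.6 -154.4] [ 591.8 -189. ]
-14.0 [ 617.1 -134.2] [ 607.9 -171. ]
-3.3 [ 622.6 -112.5] [ 620.4 -150.4]
7.3 [624.  -90.1] [ 628.9 -127.8]
18.0 [621.3 -67.9] [ 633.1 -104.1]
28.6 [614.6 -46.6] [632.8 -79.9]
39.3 [604.  -26.9] [628.  -56.3]
```

```bash
python3 -m crank '0 0.516 -0.287 0 0 0 0;0 0.516 -0.287 0 0 0 0;0 0.516 -0.287 0 0 0 0;0 0.516 -0.287 0 0 0 0;0 0.516 -0.287 0 0 0 0;0 0.516 -0.287 0 0 0 0;0 0.516 -0.287 0 0 0 0;0 0.516 -0.287 0 0 0 0;0 0.516 -0.287 0 0 0 0;0 0.516 -0.287 0 0 0 0;0 0.516 -0.287 0 0 0 0;0 0.516 -0.287 0 0 0 0' 20
```

```text
time_s: 1.3
eef_pos: [586.7, -192.5, 208.1]
tool_rot: [-3.114, -0.406, -0.0]
ft_force: [0.9, -0.3, 0.9]
gripper_width: 3.0
finger_force: 0.0
```

```bash
python3 -m crank '0 0 0 0.05 0 0 0;0 0 0 0.10 0 0 0;0 0 0 0.14 0 0 0;0 0 0 0.165 0 0 0;0 0 0 0.184 0 0 0;0 0 0 0.184 0 0 0;0 0 0 0.184 0 0 0'
python3 - <<'E'
from h import *
s=state();p=np.array(s["eef_pos"]);R=cv2.Rodrigues(np.array(s["tool_rot"]))[0]
t=np.array([503.5,-93.5])
for a in np.arange(-24.6,41,5):
    r=np.radians(a);phi=abs(r-np.radians(14.8));o=12+15*np.cos(phi)+9.5*np.sin(phi)
    w=t+[np.cos(r)*117+np.sin(r)*o,np.sin(r)*117-np.cos(r)*o]
    print(a.round(1),w.round(1),((R.T@np.r_[w-p[:2],0])/1000).round(3))
E
```

```text
time_s: 2.0
eef_pos: [585.2, -195.2, 24.7]
tool_rot: [-3.115, -0.404, 0.0]
ft_force: [0.6, -0.3, 1.0]
gripper_width: 0.7
finger_force: 0.0
-24.6 [ 597.5 -169.1] [ 0.019 -0.022  0.   ]
-19.6 [ 603.7 -160.8] [ 0.027 -0.029  0.   ]
-14.6 [ 609.2 -151.8] [ 0.034 -0.036  0.   ]
-9.6 [ 613.9 -142.2] [ 0.041 -0.044  0.   ]
-4.6 [ 617.8 -132.1] [ 0.048 -0.053  0.   ]
0.4 [ 620.7 -121.6] [ 0.053 -0.062  0.   ]
5.4 [ 622.6 -110.7] [ 0.058 -0.072  0.   ]
10.4 [623.6 -99.6] [ 0.061 -0.083  0.   ]
15.4 [623.5 -88.6] [ 0.064 -0.093  0.   ]
20.4 [622.9 -78.8] [ 0.066 -0.103  0.   ]
25.4 [621.4 -69.1] [ 0.067 -0.113  0.   ]
30.4 [619.1 -59.3] [ 0.067 -0.123  0.   ]
35.4 [615.9 -49.7] [ 0.067 -0.133  0.   ]
40.4 [611.8 -40.2] [ 0.065 -0.143  0.   ]
```

Push to about 27° first, then look.

```bash
python3 -m crank '0 0.010 -0.012 0 0 0 0;0 0.019 -0.022 0 0 0 0;0 0.027 -0.029 0 0 0 0;0 0.034 -0.036 0 0 0 0;0 0.041 -0.044 0 0 0 0;0 0.048 -0.053 0 0 0 0;0 0.053 -0.062 0 0 0 0;0 0.058 -0.072 0 0 0 0;0 0.061 -0.083 0 0 0 0;0 0.064 -0.093 0 0 0 0;0 0.066 -0.103 0 0 0 0;0 0.067 -0.113 0 0 0 0'
python3 - <<'E'
from h import *
t=capture("top");s=capture("scene");np.save("t2.npy",t)
cv2.imwrite("pics/c2.png",np.hstack([cv2.resize(t[130:230,220:345][:,:,::-1],(400,320)),cv2.resize(s[170:280,160:300][:,:,::-1],(400,320))]))
E
```

```text
time_s: 3.2
eef_pos: [621.0, -68.1, 24.4]
tool_rot: [3.115, 0.404, 0.0]
ft_force: [0.1, 0.2, 0.2]
gripper_width: 0.5
finger_force: 0.0
```

View pics/c2.png

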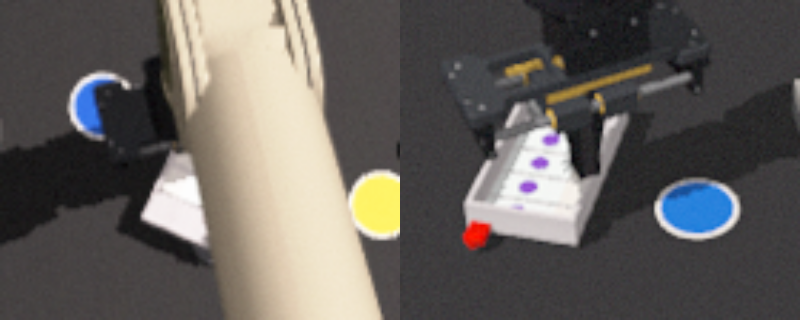

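The tray hasn't moved: the red tip is still at scene (187,251) and the fingers appear inside or above the tray. I'll check the fingertip's true height.

```bash
python3 - <<'E'
from h import *
s0=state();print(s0["eef_pos"],s0["ft_force"],s0["moment"],s0["gripper_width"])
for z in(0,16,32,48,64):print(z,ray("scene",(226.5,229),z))
s=capture("scene");w=capture("wrist")
cv2.imwrite("pics/c3.png",np.hstack([cv2.resize(s[180:270,180:270][:,:,::-1],(400,400),interpolation=2),cv2.resize(w[:,:,::-1],(400,300))[[*range(300)]+[299]*100]]))
E
```

```text
[620.91428562 -66.78736914  24.44597972] [ 1.41140557e-01  1.10486378e-04 -2.39618311e-01] [ 0.04539674 -0.02335069 -0.00142471] 0.4463609318775561
0 [581.8 -59.2   0. ]
16 [600.  -60.8  16. ]
32 [618.3 -62.4  32. ]
48 [636.5 -64.   48. ]
64 [654.7 -65.6  64. ]
```

View pics/c3.png

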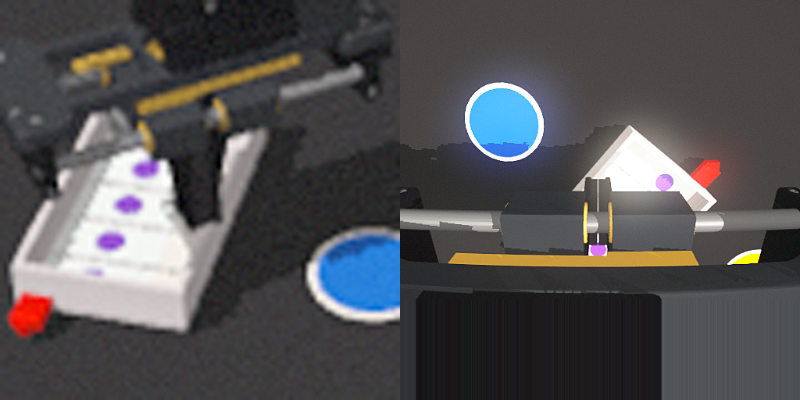

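The fingertips sit about at rim height, well above where the reported pose puts them, so they passed over the tray. I'll lift, go back, and lower further in steps while watching the force.

```bash
python3 -m crank '0 0 0 -0.04 0 0 0;0 0 0 -0.06 0 0 0;0 -0.03 0.05 -0.06 0 0 0;0 -0.05 0.085 -0.06 0 0 0;0 -0.067 0.115 -0.05 0 0 0;0 -0.067 0.115 -0.02 0 0 0;0 -0.067 0.115 0 0 0 0;0 -0.067 0.115 0.005 0 0 0;0 -0.067 0.115 0.008 0 0 0;0 -0.067 0.115 0.008 0 0 0'
python3 - <<'E'
from h import *
s=capture("scene")
cv2.imwrite("pics/c4.png",cv2.resize(s[170:290,120:260][:,:,::-1],None,fx=5,fy=5,interpolation=2))
E
```

```text
time_s: 4.4
eef_pos: [586.1, -197.4, 17.0]
tool_rot: [3.115, 0.404, 0.001]
ft_force: [-0.4, 0.2, -0.5]
gripper_width: 0.4
finger_force: 0.0
```

View pics/c4.png

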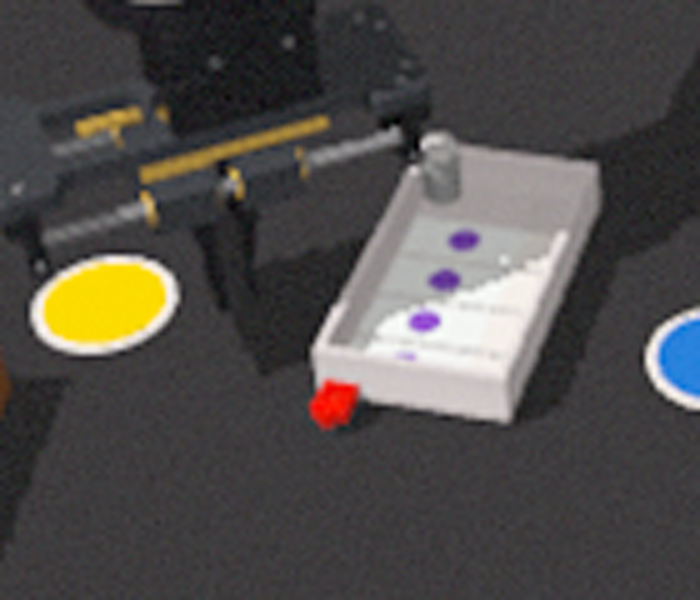

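The tray is still in its original pose, with red at scene (187,250). The fingertip is at about (167,232), beside the tray.

```bash
python3 - <<'E'
from h import *
for z in(0,10,20,30,40):print(z,ray("scene",(167,232),z))
E
```

```text
0 [ 562.5 -200.8    0. ]
10 [ 574.2 -199.7   10. ]
20 [ 585.9 -198.7   20. ]
30 [ 597.5 -197.6   30. ]
40 [ 609.2 -196.6   40. ]
```

```bash
python3 -m crank '0 0 0 0.003 0 0 0;0 0 0 0.005 0 0 0;0 0 0 0.005 0 0 0;0 0 0 0.005 0 0 0'; python3 -m crank '0 0 0 0.002 0 0 0;0 0 0 0.003 0 0 0;0 0 0 0.003 0 0 0'
```

```text
time_s: 4.85
eef_pos: [585.7, -197.2, 11.5]
tool_rot: [3.115, 0.404, 0.0]
ft_force: [-0.5, -0.5, -0.9]
gripper_width: 0.4
finger_force: 0.0
time_s: 5.15
eef_pos: [585.5, -197.2, 8.1]
tool_rot: [-3.115, -0.404, 0.0]
ft_force: [0.5, -0.4, -0.7]
gripper_width: 0.6
finger_force: 0.0
```

```bash
python3 -m crank '0 0 0 0.002 0 0 0;0 0 0 0.004 0 0 0;0 0 0 0.004 0 0 0'; python3 - <<'E'
from h import *
s=capture("scene")
cv2.imwrite("pics/c5.png",cv2.resize(s[190:260,140:220][:,:,::-1],None,fx=8,fy=8,interpolation=2))
E
```

```text
time_s: 5.45
eef_pos: [585.4, -197.2, 3.9]
tool_rot: [-3.115, -0.404, 0.001]
ft_force: [-0.2, 0.6, 0.7]
gripper_width: 0.3
finger_force: 0.0
```

View pics/c5.png

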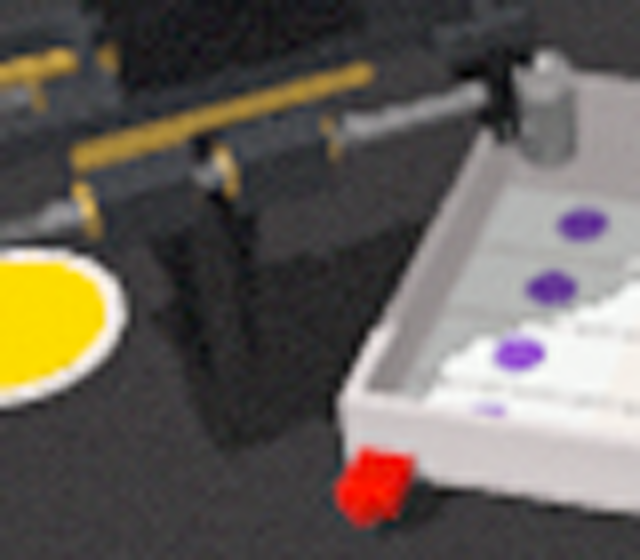

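The fingertip at about (169,246) is now close to the bench. I'll raise 3 mm and push the first part of the arc.

```bash
python3 -m crank '0 0.010 -0.014 -0.003 0 0 0;0 0.019 -0.024 -0.003 0 0 0;0 0.027 -0.031 -0.003 0 0 0;0 0.034 -0.038 -0.003 0 0 0;0 0.041 -0.046 -0.003 0 0 0;0 0.048 -0.055 -0.003 0 0 0'
python3 - <<'E'
from h import *
s=capture("scene");m=(s[:,:,0]>140)&(s[:,:,1]<70)&(s[:,:,2]<70)
m[:,:150]=0;v,u=np.nonzero(m[200:280]);p=ray("scene",(u.mean(),v.mean()+200),20)
print(u.mean(),v.mean()+200,p,np.degrees(np.arctan2(p[1]+93.5,p[0]-503.5)),state()["ft_force"])
E
```

```text
time_s: 6.1
eef_pos: [618.2, -131.5, 7.1]
tool_rot: [3.115, 0.403, -0.001]
ft_force: [-2.7, -2.0, -0.2]
gripper_width: 0.2
finger_force: 1.0
206.78947368421052 251.66666666666666 [ 670.3 -114.3   20. ] -7.108104962287504 [-1.3821185  -0.75110112 -0.57721859]
```

The tray is now turning, with its angle at about -7°. I'll continue along the arc.

```bash
python3 -m crank '0 0.005 -0.009 0 0 0 0;0 0.010 -0.019 0 0 0 0;0 0.013 -0.030 0 0 0 0;0 0.016 -0.040 0 0 0 0;0 0.018 -0.050 0 0 0 0;0 0.019 -0.060 0 0 0 0;0 0.019 -0.070 0 0 0 0;0 0.019 -0.080 0 0 0 0;0 0.019 -0.080 0 0 0 0'
cat > m.py <<'E'
from h import *
s=capture("scene");m=(s[:,:,0]>140)&(s[:,:,1]<70)&(s[:,:,2]<70)
m[:,:150]=0;v,u=np.nonzero(m[200:280]);p=ray("scene",(u.mean(),v.mean()+200),20)
print(u.mean(),v.mean()+200,p,np.degrees(np.arctan2(p[1]+93.5,p[0]-503.5)),state()["ft_force"])
E
python3 m.py
```

```text
time_s: 7.05
eef_pos: [615.9, -47.2, 7.6]
tool_rot: [-3.114, -0.407, -0.001]
ft_force: [0.4, -0.3, 0.2]
gripper_width: 0.6
finger_force: 0.0
251.81632653061226 236.20408163265307 [641.5  -7.9  20. ] 31.810907418725016 [-0.14727917  0.00543829  0.27424238]
```

```bash
python3 -m crank '0 -0.001 -0.008 0 0 0 0;0 -0.003 -0.015 0 0 0 0;0 -0.003 -0.015 0 0 0 0'; python3 m.py
```

```text
time_s: 7.4
eef_pos: [608.8, -34.6, 7.4]
tool_rot: [-3.115, -0.405, 0.0]
ft_force: [0.3, -0.7, -0.8]
gripper_width: 0.7
finger_force: 0.0
257.58 231.82 [629.6   8.   20. ] 38.83116993946737 [ 0.25067368  0.80816074 -0.2564593 ]
```

Now back away, lift, and check.

```bash
python3 -m crank '0 0.008 0.018 0 0 0 0;0 0.020 0.046 0 0 0 0;0 0.020 0.046 -0.04 0 0 0;0 0.020 0.046 -0.09 0 0 0;0 0.020 0.046 -0.14 0 0 0;0 0.020 0.046 -0.19 0 0 0;0 0 0.09 -0.2 0 0 0;0 0 0.14 -0.2 0 0 0;0 0 0.19 -0.2 0 0 0;0 0 0.24 -0.2 0 0 0;0 0 0.24 -0.2 0 0 0'; python3 m.py
python3 - <<'E'
from h import *
t=capture("top");s=capture("scene")
cv2.imwrite("pics/f.png",np.hstack([cv2.resize(t[120:240,170:330][:,:,::-1],(400,300),interpolation=2),cv2.resize(s[170:290,170:330][:,:,::-1],(400,300),interpolation=2)]))
E
```

```text
time_s: 8.55
eef_pos: [669.1, -277.0, 205.3]
tool_rot: [3.115, 0.389, -0.004]
ft_force: [-0.6, 0.1, -1.0]
gripper_width: 0.6
finger_force: 0.0
257.5686274509804 231.62745098039215 [628.9   8.1  20. ] 39.01464500734194 [0.25965326 0.9958579  0.17436918]
```

View pics/f.png

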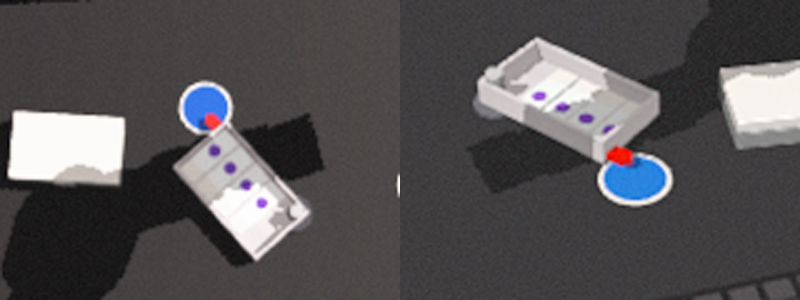

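The final views show the red tip at crop (210,120), well inside the blue disc centred at (206,107). The pointer is aimed at the disc's centre, and the box is undisturbed.

```bash
python3 -m crank '0 0 0 0 0 0 0;0 0 0 0 0 0 0;0 0 0 0 0 0 0' && python3 -c "from cell import *;print(finish_job())"
```

```text
time_s: 9.0
eef_pos: [670.7, -266.9, 207.8]
tool_rot: [3.115, 0.406, 0.001]
ft_force: [-0.1, 0.6, 0.4]
gripper_width: 0.6
finger_force: 0.0
the job is handed in; nothing more can be done
None
```

The tray is swung round so its red pointer tip rests over the blue disc; the first push passed over the rim without moving the tray, so I repeated it lower. The box stands where it was, the arm kept well clear of the bottle (not re-checked on camera), and the job is handed in at 9.0 s.

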